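Seat two spacer plates in a thickness gauge

TASK

Take the two aluminium spacer plates out of the wooden stand and size them in the steel thickness gauge: the thin one first in the narrowest slot, then the thick one in the widest slot. Bring each plate flat against the slot's upright wall, centred along the slot, and press it down with a firm finger push of about 10 N, held for a moment, so that it wedges between wall and leaning cheek; do not force it (more than 15 N is too much), then let it stand there upright. Leave the side cutters and the gearmotor where they lie.

Things in the scene. Friction and masses are not known exactly. Their poses are not given: they have to be found in the camera images.
- rack: Rigid grey steel thickness gauge fixed to the bench, 66 (x) by 150 (y) by 50 mm high; origin at its underside's centre, z up. Four walls 10 mm thick and 50 mm high, between them three slots 45 mm apart in y, 50 mm long in x, wider towards +y: narrow, middle, wide. Each has its flat upright reference wall on the -y side, a leaning brass cheek on the +y side.
- slot_narrow (a point): Narrow slot: point on the top edge of its upright wall (plane y=0), half-way along. +y across the slot to the cheek, x along it (open ends), z up. Narrows 1 mm per 5 mm of depth: nominally 14.4 mm wide at the mouth, 10 mm 22 mm down; but the cheek is clamped up to 2 mm nearer or farther (unknown), so a 10 mm plate stops 12 to 32 mm deep. Floor 40 mm down.
- slot_middle (a point): Middle slot: point on the top edge of its upright wall (plane y=0), half-way along. +y across the slot to the cheek, x along it (open ends), z up. Narrows 1 mm per 5 mm of depth: nominally 17.4 mm wide at the mouth, 13 mm 22 mm down; but the cheek is clamped up to 2 mm nearer or farther (unknown), so a 13 mm plate stops 12 to 32 mm deep. Floor 40 mm down. Stays empty.
- slot_wide (a point): Wide slot: point on the top edge of its upright wall (plane y=0), half-way along. +y across the slot to the cheek, x along it (open ends), z up. Narrows 1 mm per 5 mm of depth: nominally 20.4 mm wide at the mouth, 16 mm 22 mm down; but the cheek is clamped up to 2 mm nearer or farther (unknown), so a 16 mm plate stops 12 to 32 mm deep. Floor 40 mm down.
- stand: Pine block fixed to the bench, 70 mm (x) by 160 mm (y), 28 mm high, origin at the centre of its underside; two notches along x, 26 mm wide, floor 14 mm above the bench, at y = -40 and +40 mm. One plate stands in each; which is in which varies.
- plate_thin_center (a point): Centre (half-way up) of the thin aluminium plate: 10 mm thick (its y axis), 50 mm wide (x), 80 mm tall (z), 108 g give or take a third, four small screw holes. Starts upright in a notch of the wooden stand, its yaw roughly that of the stand. Belongs in the narrow slot.
- plate_thick_center (a point): Centre (half-way up) of the thick aluminium plate: 16 mm thick (its y axis), 50 mm wide (x), 80 mm tall (z), 173 g give or take a third, four small screw holes. Starts upright in a notch of the wooden stand, its yaw roughly that of the stand. Belongs in the wide slot.
- cutters: Side cutters with one red and one black handle, about 140 mm long, 12 mm high, lying loose on the bench; origin under the middle. Leave alone.
- gearmotor: Small yellow and steel gearmotor, 60 by 32 by 19 mm, lying loose; origin under the middle. Leave alone.

How it is judged:
On the way, in this order (a step that is already met when the one before it is completed fails the run):
1. the thin plate stands in the narrow slot against its upright wall and is pressed down until wall and cheek together squeeze it with over 15 N (a push of about 5 N) (y of plate_thin_center in the frame of slot_narrow between 0.0025 and 0.0075 m and x of plate_thin_center in the frame of slot_narrow between -0.01 and 0.01 m and z of plate_thin_center in the frame of slot_narrow between 0.005 and 0.031 m and angle between plate_thin_center's own z axis and vertical below 0.07 rad and angle between the y axis of plate_thin_center and the y axis of slot_narrow, either way round below 0.07 rad and contact force between plate_thin and rack above 15 N), for 0.2 s.
2. the thick plate stands in the wide slot against its upright wall and is pressed down until wall and cheek together squeeze it with over 15 N (a push of about 5 N) (y of plate_thick_center in the frame of slot_wide between 0.0055 and 0.0105 m and x of plate_thick_center in the frame of slot_wide between -0.01 and 0.01 m and z of plate_thick_center in the frame of slot_wide between 0.005 and 0.031 m and angle between plate_thick_center's own z axis and vertical below 0.07 rad and angle between the y axis of plate_thick_center and the y axis of slot_wide, either way round below 0.07 rad and contact force between plate_thick and rack above 15 N), for 0.2 s.
At the end, for the whole second after the job is handed in: Both plates rest released in their slots (thin in narrow, thick in wide): face within 2.5 mm of the upright wall, centred along the slot within 10 mm, bottom edge 9 to 35 mm below the top of the rack, upright and square to the slot within 0.07 rad, at rest (y of plate_thin_center in the frame of slot_narrow between 0.0025 and 0.0075 m and x of plate_thin_center in the frame of slot_narrow between -0.01 and 0.01 m and z of plate_thin_center in the frame of slot_narrow between 0.005 and 0.031 m and angle between each of plate_thin_center, plate_thick_center's own z axis and vertical below 0.07 rad and angle between the y axis of plate_thin_center and the y axis of slot_narrow, either way round below 0.07 rad and y of plate_thick_center in the frame of slot_wide between 0.0055 and 0.0105 m and x of plate_thick_center in the frame of slot_wide between -0.01 and 0.01 m and z of plate_thick_center in the frame of slot_wide between 0.005 and 0.031 m and angle between the y axis of plate_thick_center and the y axis of slot_wide, either way round below 0.07 rad and linear speed of each of plate_thin, plate_thick below 0.01 m/s and angular speed of each of plate_thin, plate_thick below 0.1 rad/s); the robot touches nothing.
It fails at once if the thin plate is forced so hard that the rack squeezes it with more than 50 N (a downward push of nearly 20 N) (contact force between plate_thin and rack above 50 N).
It fails at once if the thick plate is forced so hard that the rack squeezes it with more than 50 N (a downward push of nearly 20 N) (contact force between plate_thick and rack above 50 N).
It fails at once if the robot strikes or presses on the rack (contact force between any of the fingers, the arm and rack above 10 N).
It fails at once if the cutters is moved by more than 20 mm (distance of cutters from where it was at the start of the episode above 0.02 m).
It fails at once if the gearmotor is moved by more than 20 mm (distance of gearmotor from where it was at the start of the episode above 0.02 m).
It also fails if it takes over 72 s, if anything falls off the work surface, if the arm or the gripper's body presses on something with over 40 N, if the wrist force passes 120 N, or if a joint passes its speed limit or range.

ROBOT

A 7-joint arm with a two-finger parallel gripper is mounted at the origin on the work surface. World frame = base frame: x ahead of the robot, y to its left, z up, the work surface at z = 0. Lengths are in m, angles in rad, forces in N, time in s.
With the tool pointing down it reaches from about 0.425 to 0.925 m from the base axis. Payload 6.8 kg.
Tool frame: the origin (TCP) lies between the finger pads; the fingertips stand 14 mm ahead of it and the grasp point (between the pads) lies 5 mm behind it; z points along the fingers, y is the line along which they close (so a half turn about z gives the same grasp; the last joint's range is limited). The gripper opens to 85 mm and grips with 20 to 120 N. Pads are 22 mm wide; open, the fingers measure 114 mm over their backs; the gripper's body (76 mm by 85 mm) begins 54 mm behind the grasp point. The pads swing forward as they close: fully open they stand 13 mm farther back than shut.
Start: joints at [-1.256, 0.477, 0.022, 1.555, -0.011, 1.109, -0.083], TCP at [0.277, 0.616, 0.245] pointing down, gripper open.
Joint ranges: [-2.96, 2.96], [-0.34, 2.1], [-1.41, 1.46], [0.24, 2.44], [-1.37, 4.51], [0.17, 1.92], [-2.96, 2.96]. Speed limits (rad/s): [2.39, 2.39, 3.14, 3.14, 3.14, 3.14, 3.14].

INTERFACE

Orientations are given as a rotation vector (axis times angle).
In Python, from bench import r, eyes, ticket gives the robot as it stands. The module is installed in compiled form; this text tells all that it offers.
- The arm moves only by the tool arm_command, never from a script. Its argument "plan" is text: rows parted by semicolons, each of 4 numbers parted by spaces: the shift along the tool's x, y, z in m, then the turn about the tool's z in degrees. In form: tx ty tz yaw; .... A call has 1 to 20 rows; each row shifts and turns the commanded pose from where the row before left it, along the tool's axes as they then stand; what a row does not reach is not made up. A row lasts 1/8 s, in which the tool goes at most 62.5 mm and 10.7 degrees, less where a joint would pass 70% of its speed; a pose out of reach is approached as far as the arm can. A call is refused whole if a number of a shift passes 0.0625 or a number of a turn 10.7, either way. A call with a gripper value outside its range is refused whole. "hand" is the closure, from -1 (fully open) to 1 (shut), set as the call begins (left out, the last holds). The fingers move at their own pace and stop on an object; "grip_force" is the grip in N (left out, the last holds). Time passes only in rows, so rows that do not move let the fingers close. It gives the time, the measured TCP pose, the force, the opening and the grip force at its end, in the units of the state.
- r.get_obs(): the state, without advancing time (a new reading comes with each control period).
- eyes.grab_frame(name): name is "side" or "top"; returns (picture, depth): 480x640x3 uint8, red, green, blue; 480x640 float32, m along the optical axis (not along the pixel's ray), 0 where there is no reading.
- eyes.calibration(name): a dict with "fov_y" (degrees; the focal length in pixels is half the picture's height over the tangent of half this angle, whatever the lens; pixels are square), "cx", "cy" (the principal point, pixels), "origin" and "attitude" of the camera in the world. Camera axes: x right, y up, looking along -z (the intrinsics and any distortion apply to the point x, -y, -z); pixel columns grow to the right and rows downward; lengths in m; the calibration is good to about 2 mm. A picture is of the moment at which its call begins. calibration takes no time and is no camera call.
- ticket.hand_in(): hands the job in; it is judged then, once.
The state is a dict: "clock": time; "joints": joint angles; "qvel": joint speeds; "tau": joint torques, N m; "tcp_pos": TCP position; "orientation": TCP orientation; "contact_force": force on the tool from outside, world axes, zero at the start; "moment": the same for the moment, N m; "grip_width": finger opening in m; "gripper_force": force on a finger pad.
Only numpy, scipy, OpenCV 4.12 (cv2) and the standard library are available. Lean on these libraries where they do the work, as an engineer would, in place of code of your own. Each camera call takes 0.05 s, during which the arm holds its last target. There are 200 camera calls.

## Working session

There is one attempt and no reset: what is moved stays moved. The work goes in short steps, Python scripts to look and compute and a tool call to move; the robot and the scene stay as the last step left them, time stands still between calls to the robot, and variables do not carry over. Pictures are saved under pics/ and viewed, at most 10 in all, crops included, and the job is handed in when it is done.

Besides the shell and the picture viewer there is one more tool, called as a command line: name --argument value ..., lists and objects as JSON in quotes. arm_command: Moves the arm, as the interface text tells. Its arguments: {"type":"object","properties":{"plan":{"type":"string"},"hand":{"type":"number"},"grip_force":{"type":"number"}},"required":["plan"]}

```bash
mkdir -p pics; cat > h.py <<'E'
import numpy as np, cv2
from bench import r, eyes, ticket
from scipy.spatial.transform import Rotation as R
def cal(n):
    c=eyes.calibration(n); f=240/np.tan(np.radians(c['fov_y'])/2); return c,f
def rot(a):
    a=np.array(a,float)
    return a if a.shape==(3,3) else (R.from_rotvec(a).as_matrix() if a.size==3 else R.from_quat(a).as_matrix())
def cloud(n,d):
    c,f=cal(n); v,u=np.mgrid[0:480,0:640]
    p=np.stack([(u-c['cx'])/f*d,-(v-c['cy'])/f*d,-d],-1)
    w=p@rot(c['attitude']).T+np.array(c['origin']); w[d<=0]=np.nan
    return w
E
python3 - <<'E'
from h import *
o=r.get_obs(); print(o)
for n in('top','side'):
    print(n,eyes.calibration(n))
    p,d=eyes.grab_frame(n); cv2.imwrite(f'pics/{n}0.png',p[:,:,::-1]); np.savez(f'{n}0.npz',p=p,d=d)
E
```

```text
{'clock': 0.0, 'joints': array([-1.25613622,  0.47782568,  0.02235952,  1.55645712, -0.01148229,
        1.10930478, -0.08311323]), 'qvel': array([-0.00029817,  0.00057741,  0.00025054,  0.00215194, -0.00112539,
       -0.00138319, -0.00013753]), 'tau': array([-5.98123770e-04, -5.96440315e+01,  1.60748418e+00, -2.81208247e+01,
        1.24620635e-02,  9.02533997e-03, -7.05655950e-06]), 'tcp_pos': array([0.27673181, 0.6150388 , 0.24430655]), 'orientation': array([-6.59089548e-01, -3.07144235e+00,  2.90948278e-03]), 'contact_force': array([-0.328309  ,  0.48496118,  0.5935228 ]), 'moment': array([ 0.04693501,  0.03791454, -0.00786576]), 'gripper_force': 0.0, 'grip_width': 0.08546912959232875}
top {'fov_y': 51.163510315197726, 'cx': 313.32797940915214, 'cy': 228.96290692028322, 'origin': array([ 0.4906364 , -0.01959551,  0.75194427]), 'attitude': array([ 0.1268706 , -0.06721772, -1.5530485 ])}
side {'fov_y': 53.81746059283999, 'cx': 323.50777119606147, 'cy': 242.0737429858391, 'origin': array([ 0.54236527, -0.46458582,  0.48822695]), 'attitude': array([ 0.84875918, -0.00525404, -0.02724647])}
```

View pics/top0.png

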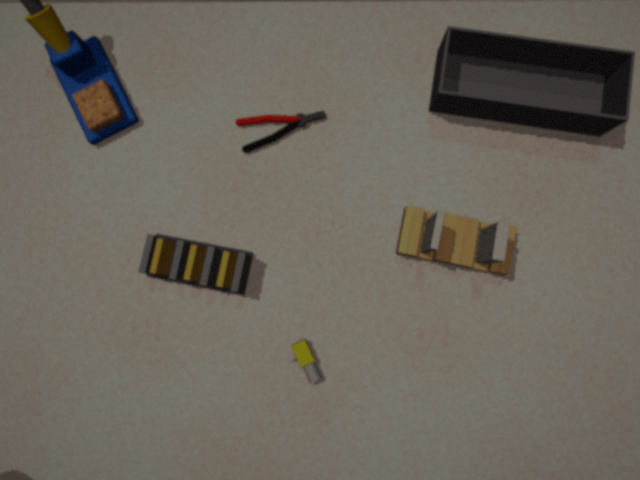

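View pics/side0.png

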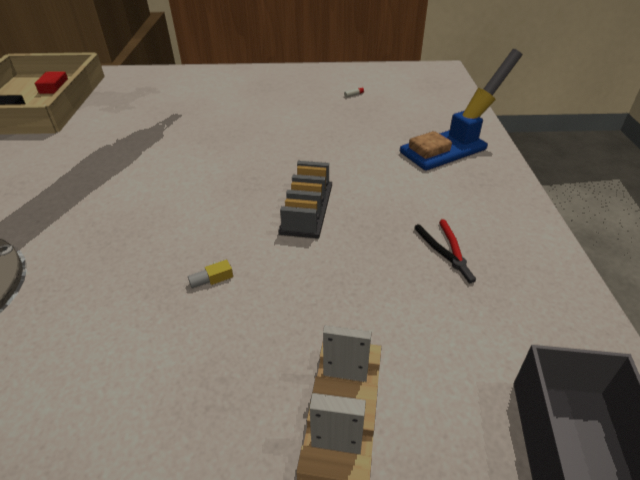

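The top view shows the rack at px (147–253, 235–293) with its brass cheeks on the left of each slot, so the narrow slot is at the right. The stand is at (398–516, 207–273), with plates at (432, 232) and (495, 243). The cutters are near (285, 130) and the motor near (308, 360).

```bash
python3 - <<'E'
from h import *
def rect(P):
    (c,s,a)=cv2.minAreaRect((P[:,:2]*1000).astype(np.float32)); 
    return np.round(c,1),np.round(s,1),round(a,2)
for n in('top','side'):
    z=np.load(n+'0.npz'); w=cloud(n,z['d']); hsv=cv2.cvtColor(z['p'],cv2.COLOR_RGB2HSV)
    Z=w[...,2]
    bench=np.nanmedian(Z[(abs(w[...,0]-.5)<.1)&(abs(w[...,1])<.05)]); print(n,'bench z',bench)
    if n=='top': box={'rack':(140,260,230,300),'stand':(390,525,200,280)}
    else: box={'rack':(275,338,158,240),'stand':(290,390,325,480)}
    for k,(a,b,c,d) in box.items():
        W=w[c:d,a:b].reshape(-1,3); H=hsv[c:d,a:b].reshape(-1,3); ok=np.isfinite(W[:,2]); W=W[ok];H=H[ok]
        zz=W[:,2]-bench
        print(n,k,'zmax',np.round(np.percentile(zz,[50,90,99]),4), 'all>8mm',rect(W[zz>.008]))
        if k=='rack':
            m=(abs(zz-.05)<.004); print(' top',rect(W[m]),m.sum())
            br=(H[:,0]>15)&(H[:,0]<35)&(H[:,1]>90)
        else:
            m=(zz>.084)
            ym=np.median(W[m][:,1])
            for nm,q in(('hi y',W[m][W[m][:,1]>ym]),('lo y',W[m][W[m][:,1]<ym])): print(' ',nm,rect(q),len(q),q.mean(0).round(4))
            m2=abs(zz-.028)<.004; print(' standtop',rect(W[m2]))
for n,b in(('top',(130,265,225,305)),('top',(385,530,195,285)),('side',(270,345,150,245))):
    p=np.load(n+'0.npz')['p'][b[2]:b[3],b[0]:b[1]]
    cv2.imwrite(f'pics/c{n}{b[0]}.png',cv2.resize(p[:,:,::-1],None,fx=4,fy=4,interpolation=2))
a=cv2.imread('pics/ctop130.png');c=cv2.imread('pics/ctop385.png')
W=max(a.shape[1],c.shape[1]); pad=lambda i:cv2.copyMakeBorder(i,0,0,0,W-i.shape[1],0)
m=np.vstack([pad(a),pad(c)]);print(m.shape); cv2.imwrite('pics/crop.png',cv2.resize(m,None,fx=.85,fy=.85))
E
```

```text
top bench z -0.0004307963903659173
top rack zmax [0.0102 0.0496 0.0516] all>8mm (array([528.9, 179.4]), array([150.3,  65.9]), 79.93)
 top (array([528.9, 179.5]), array([145.4,  56. ]), 79.87) 1938
top stand zmax [0.0134 0.0721 0.0954] all>8mm (array([ 569.6, -198.2]), array([160.6,  70.7]), 79.33)
  hi y (array([ 567.8, -193. ]), array([86.5, 49.9]), 80.54) 455 [ 0.5677 -0.1742  0.0924]
  lo y (array([ 560.5, -238.5]), array([16.8, 50.2]), 81.16) 455 [ 0.5626 -0.2389  0.0932]
 standtop (array([ 569.4, -198.2]), array([160.5,  70.4]), 79.39)
side bench z -0.0022371573828326996
side rack zmax [0.0109 0.0491 0.0507] all>8mm (array([527.1, 177.7]), array([150.7,  66.4]), 79.95)
 top (array([527.6, 178.1]), array([149.2,  55.6]), 79.87) 1097
side stand zmax [0.0275 0.0887 0.0951] all>8mm (array([ 567.1, -199.1]), array([160.8,  70.2]), 79.25)
  hi y (array([ 565.7, -195.5]), array([89.6, 49.7]), 80.38) 908 [ 0.566  -0.1813  0.0904]
  lo y (array([ 558.5, -243.3]), array([15.5, 50.5]), 88.2) 908 [ 0.5602 -0.2436  0.0903]
 standtop (array([ 567.1, -199.1]), array([160.8,  70.2]), 79.25)
(680, 580, 3)
```

View pics/crop.png

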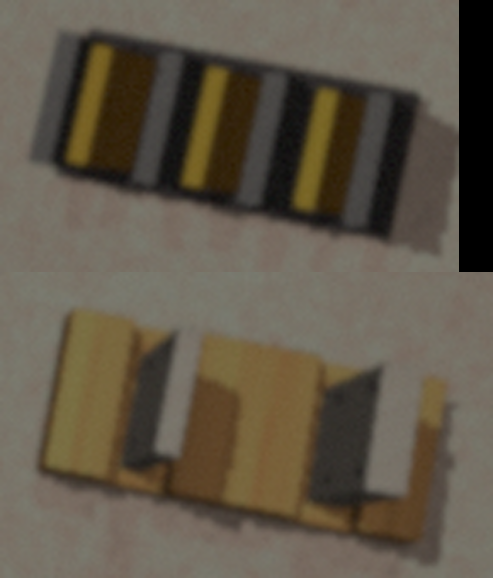

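Depth agrees between the two views to about 1.5 mm. The crop shows the thin plate at the +y notch and the thick one at the -y notch. Next I need the rack wall profile and the plate centres.

```bash
python3 - <<'E'
from h import *
a=np.radians(-10.1); Rz=np.array([[np.cos(a),-np.sin(a)],[np.sin(a),np.cos(a)]])
for n,bz,c,b,sb in(('top',-.0004,(.5289,.1794),(140,260,230,300),(390,525,200,280)),('side',-.0022,(.5273,.1779),(275,338,158,240),(290,390,325,480))):
    d=np.load(n+'0.npz')['d']; w=cloud(n,d)
    W=w[b[2]:b[3],b[0]:b[1]].reshape(-1,3); q=(W[:,:2]-c)@Rz*1000; z=(W[:,2]-bz)*1000
    m=(abs(q[:,0])<20)
    print(n,' '.join(f'{y}:{np.median(z[m&(abs(q[:,1]-y)<1)]):.0f}' for y in range(-74,76,2) if (m&(abs(q[:,1]-y)<1)).any()))
    W=w[sb[2]:sb[3],sb[0]:sb[1]].reshape(-1,3); z=W[:,2]-bz
    for nm,yr in(('thin',(-.20,-.12)),('thick',(-.28,-.205))):
        P=W[(z>.091)&(z<.097)&(W[:,1]>yr[0])&(W[:,1]<yr[1])]
        cc,s,an=cv2.minAreaRect((P[:,:2]*1000).astype(np.float32)); print(n,nm,np.round(cc,1),np.round(s,1),round(an,1),len(P))
o=r.get_obs(); T=rot(o['orientation']); print(np.round(T,3), np.degrees(np.arctan2(T[1,1],T[0,1])))
E
```

```text
top -74:8 -72:32 -70:50 -68:50 -66:50 -64:50 -62:49 -56:20 -54:27 -52:37 -50:45 -48:50 -46:49 -44:49 -42:48 -40:47 -32:10 -30:9 -28:27 -26:44 -24:50 -22:50 -20:50 -18:49 -8:20 -6:28 -4:38 -2:46 0:49 2:49 4:49 6:48 8:46 16:31 18:35 20:50 22:50 24:49 26:50 28:50 40:14 42:19 44:29 46:39 48:47 50:50 52:49 54:49 56:48 58:47 62:42 64:48 66:50 68:49 70:49 72:49
top thin [ 573.9 -156.4] [10.4 49.8] 78.2 297
top thick [ 560.5 -238.2] [16.8 50.2] 80.0 496
side -74:6 -72:28 -70:33 -68:50 -66:50 -64:50 -62:49 -60:49 -52:44 -50:45 -48:46 -46:49 -44:49 -42:48 -40:48 -38:47 -30:51 -28:45 -26:44 -24:48 -22:50 -20:50 -18:50 -16:49 -4:42 -2:44 0:47 2:49 4:49 6:48 8:48 16:47 18:46 20:46 22:49 24:50 26:50 28:50 30:48 44:41 46:41 48:44 50:48 52:49 54:48 56:48 58:48 60:51 62:48 64:48 66:49 68:50 70:50 72:49 74:49
side thin [ 572.1 -157.7] [11.3 49.7] 78.1 447
side thick [ 558.4 -239.4] [17.4 49.9] 80.5 960
[[-0.912  0.41  -0.001]
 [ 0.41   0.912 -0.002]
 [-0.    -0.002 -1.   ]] 65.77276137791105
```

```bash
cat > go.py <<'E'
import sys
from h import *
# go.py x y z ang(mm, deg of tool y axis): shift needed in tool axes
x,y,z,a=map(float,sys.argv[1:5]); o=r.get_obs(); T=rot(o['orientation'])
cur=np.degrees(np.arctan2(T[1,1],T[0,1])); d=np.array([x,y,z])-o['tcp_pos']*1000
b=np.radians(a); y_=np.array([np.cos(b),np.sin(b),0]); x_=np.array([-y_[1],y_[0],0])
print('t',round(o['clock'],2),'yaw',round(-(a-cur),2),'shift after yaw mm',np.round([d@x_,d@y_,-d[2]],2),'F',np.round(o['contact_force'],2),'w',round(o['grip_width']*1000,1),'tilt',np.round(T[:2,2],4))
E
python3 go.py 573 -157 180 78.15
```

```text
t 0.1 yaw -12.38 shift after yaw mm [-448.43 -694.81   64.43] F [ 0.13  0.19 -0.1 ] w 85.7 tilt [-0.0005 -0.0015]
```

arm_command --plan "0 0 0 -6.2;0 0 0 -6.2;-0.016 -0.025 0 0;-0.032 -0.05 0 0;-0.032 -0.05 0 0;-0.032 -0.05 0 0;-0.032 -0.05 0 0;-0.032 -0.05 0 0;-0.032 -0.05 0 0;-0.032 -0.05 0 0;-0.032 -0.05 0 0;-0.032 -0.05 0 0;-0.032 -0.05 0 0;-0.032 -0.05 0 0;-0.032 -0.05 0 0;-0.032 -0.05 0 0;-0.016 -0.02 0 0;0 0 0 0;0 0 0 0" --hand 0 --grip_force 40

```text
clock: 2.48
tcp_pos: [0.5726, -0.1552, 0.2448]
orientation: [-0.322, -3.124, -0.001]
contact_force: [0.3, 1.7, 0.0]
grip_width: 0.0427
gripper_force: 0.0
```

```bash
python3 go.py 573 -157 69 78.15
```

```text
t 2.48 yaw 0.09 shift after yaw mm [ -0.79  -1.69 175.77] F [0.27 1.71 0.  ] w 42.7 tilt [-0.0012  0.0009]
```

arm_command --plan "-0.001 -0.0015 0.03 0;0 0 0.05 0;0 0 0.05 0;0 0 0.03 0;0 0 0.0155 0;0 0 0 0;0 0 0 0"

```text
clock: 3.35
tcp_pos: [0.5747, -0.1581, 0.0712]
orientation: [0.323, 3.123, 0.0]
contact_force: [0.1, 0.7, -0.3]
grip_width: 0.0427
gripper_force: 0.0
```

arm_command --plan "0 0 0 0;0 0 0 0;0 0 0 0;0 0 0 0;0 0 0 0" --hand 1 --grip_force 40

```text
clock: 3.98
tcp_pos: [0.5743, -0.1582, 0.0706]
orientation: [0.324, 3.124, 0.0]
contact_force: [-0.8, 0.7, 4.9]
grip_width: 0.0091
gripper_force: 42.3
```

```bash
python3 go.py 573 -157 69 78.15
```

```text
t 3.98 yaw 0.02 shift after yaw mm [1.51 0.96 1.65] F [-0.84  0.74  4.91] w 9.1 tilt [0.0013 0.0001]
```

arm_command --plan "0 0 -0.01 0;0 0 -0.03 0;0 0 -0.05 0;0 0 -0.03 0;0 0 0 0;0 0 0 0"

```text
clock: 4.72
tcp_pos: [0.573, -0.1579, 0.1891]
orientation: [-0.323, -3.124, -0.0]
contact_force: [-0.1, -0.6, -1.6]
grip_width: 0.0099
gripper_force: 41.4
```

```bash
python3 go.py 518.8 126.5 190 79.9
```

```text
t 4.72 yaw -1.72 shift after yaw mm [103.23 270.47  -0.9 ] F [-0.1  -0.56 -1.65] w 9.9 tilt [-0.0013  0.0004]
```

arm_command --plan "0.006 0.016 0 -1.7;0.013 0.034 0 0;0.013 0.034 0 0;0.013 0.034 0 0;0.013 0.034 0 0;0.013 0.034 0 0;0.013 0.034 0 0;0.013 0.034 0 0;0.006 0.0165 0 0;0 0 0 0;0 0 0 0;0 0 0 0"

```text
clock: 6.22
tcp_pos: [0.5206, 0.1246, 0.1898]
orientation: [0.281, 3.129, -0.001]
contact_force: [-0.2, -1.0, -0.5]
grip_width: 0.0091
gripper_force: 41.4
```

```bash
python3 go.py 518.8 126.5 190 79.9; python3 - <<'E'
from h import *
p,d=eyes.grab_frame('side'); np.savez('side1.npz',p=p,d=d)
b=(220,400,20,260); cv2.imwrite('pics/s1.png',cv2.resize(p[b[2]:b[3],b[0]:b[1],::-1],None,fx=2.4,fy=2.4,interpolation=2))
p,d=eyes.grab_frame('top'); np.savez('top1.npz',p=p,d=d)
E
```

```text
t 6.22 yaw -0.17 shift after yaw mm [ 2.11  1.52 -0.24] F [-0.25 -1.01 -0.46] w 9.1 tilt [-0.     -0.0006]
```

View pics/s1.png

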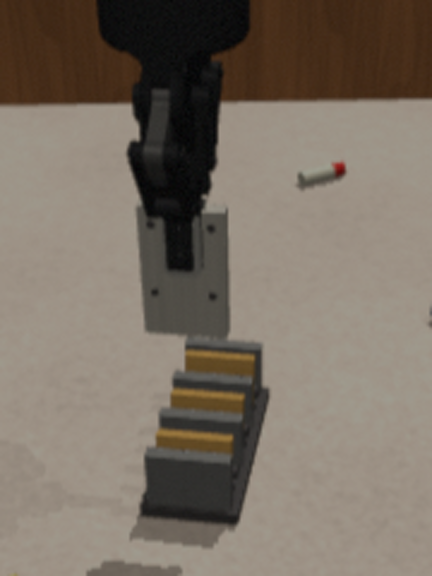

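The side crop shows the plate hanging upright and centred in the pads, above the rack. I'll measure the plate face against the rack in the same view.

```bash
cat > face.py <<'E'
import sys
from h import *
# plate near face (-y side) in rack frame, side view only
f,zlo,zhi,ylo,yhi=sys.argv[1],*map(float,sys.argv[2:6])
z=np.load(f); w=cloud('side',z['d']); a=np.radians(-10.1)
ex=np.array([np.cos(a),np.sin(a)]); ey=np.array([-np.sin(a),np.cos(a)])
q=w[...,:2]-np.array([.5273,.1779]); X=(q@ex)*1000; Y=(q@ey)*1000; Z=(w[...,2]+.0022)*1000
m=(Z>zlo)&(Z<zhi)&(Y>ylo)&(Y<yhi)&(abs(X)<45)&(z['p'].mean(-1)>75)
x,y,h=X[m],Y[m],Z[m]
for _ in range(4):
    A=np.c_[np.ones(len(x)),x,h-h.mean()]; c=np.linalg.lstsq(A,y,rcond=None)[0]; k=abs(y-A@c)<2; x,y,h=x[k],y[k],h[k]
e=[np.percentile(x[abs(h-l)<3],[1,99]) for l in np.linspace(h.min()+5,h.max()-5,4)]
print('n',len(x),'face y',c[0].round(2),'yaw deg',np.degrees(c[1]).round(2),'tilt rad',c[2].round(4),'x edges',np.round(e,1).tolist(),'z',np.round([h.min(),h.max()],1))
E
python3 face.py side1.npz 120 185 -85 -45
```

```text
n 709 face y -59.29 yaw deg 0.25 tilt rad 0.0011 x edges [[-23.9, 25.3], [-22.8, 22.9], [-23.3, 24.7], [-23.8, 22.9]] z [132.5 184.7]
```

arm_command --plan "0 0.0012 0.02 0;0 0 0.04 0;0 0 0.015 0;0 0 0 0;0 0 0 0;0 0 0 0"

```text
clock: 7.08
tcp_pos: [0.5214, 0.1278, 0.116]
orientation: [0.277, 3.127, 0.002]
contact_force: [1.1, -0.2, -1.1]
grip_width: 0.0097
gripper_force: 41.4
```

arm_command --plan "0 0 0.004 0;0 0 0.004 0;0 0 0.003 0;0 0 0 0;0 0 0 0"

```text
clock: 7.7
tcp_pos: [0.5212, 0.1277, 0.106]
orientation: [0.278, 3.128, 0.002]
contact_force: [-7.4, -1.9, 24.4]
grip_width: 0.0093
gripper_force: 45.3
```

```bash
python3 go.py 518.8 126.5 108 79.9; python3 - <<'E'
from h import *
p,d=eyes.grab_frame('side'); np.savez('side2.npz',p=p,d=d)
E
python3 face.py side2.npz 58 110 -85 -45
```

```text
t 7.7 yaw -0.05 shift after yaw mm [ 2.18 -1.57 -1.96] F [-7.42 -1.87 24.39] w 9.3 tilt [0.0009 0.0014]
n 645 face y -56.33 yaw deg -0.06 tilt rad 0.0025 x edges [[-23.2, 23.3], [-23.9, 24.2], [-23.0, 23.8], [-23.8, 24.3]] z [ 58.1 110. ]
```

arm_command --plan "0 0 -0.004 0;0 0 -0.002 0;0 -0.0025 0 0;0 0 0 0;0 0 0 0;0 0 0 0"

```text
clock: 8.5
tcp_pos: [0.5201, 0.1251, 0.1096]
orientation: [-0.277, -3.129, 0.0]
contact_force: [-0.7, 0.5, 0.0]
grip_width: 0.0096
gripper_force: 41.4
```

```bash
python3 go.py 518.8 126.5 108 79.9; python3 - <<'E'
from h import *
p,d=eyes.grab_frame('side'); np.savez('side2.npz',p=p,d=d)
b=(260,360,100,250); cv2.imwrite('pics/s2.png',cv2.resize(p[b[2]:b[3],b[0]:b[1],::-1],None,fx=4,fy=4,interpolation=2))
p,d=eyes.grab_frame('top'); np.savez('top2.npz',p=p,d=d)
E
python3 face.py side2.npz 60 110 -85 -45; python3 go.py 518.8 126.5 108 79.9
```

```text
t 8.5 yaw -0.02 shift after yaw mm [1.49 1.15 1.65] F [-0.74  0.54  0.01] w 9.6 tilt [-0.0002 -0.0001]
n 653 face y -59.18 yaw deg -0.02 tilt rad -0.0001 x edges [[-24.1, 23.9], [-25.1, 24.2], [-23.5, 24.4], [-24.6, 23.3]] z [ 60.1 109.7]
t 8.6 yaw -0.02 shift after yaw mm [1.53 1.16 1.71] F [-0.6  -0.31 -1.57] w 9.5 tilt [-0.0001 -0.    ]
```

View pics/s2.png

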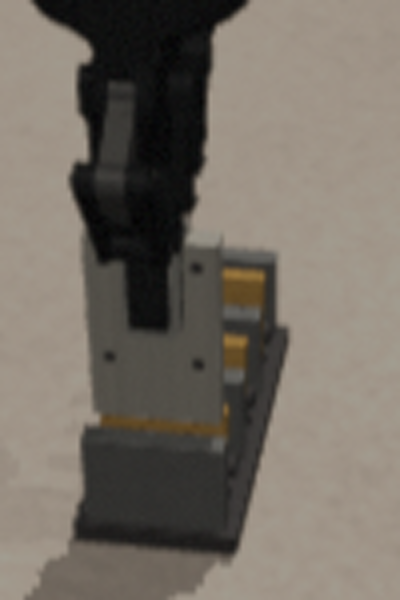

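The side view shows the plate above the narrow slot. The plate had landed on the cheek edge, and I've since backed it off. Now a cautious descent.

arm_command --plan "0 0 0.0015 0;0 0 0.0015 0;0 0 0 0;0 0 0 0"

```text
clock: 9.1
tcp_pos: [0.5201, 0.125, 0.1068]
orientation: [-0.277, -3.129, 0.0]
contact_force: [1.3, 0.2, -0.5]
grip_width: 0.0095
gripper_force: 41.4
```

arm_command --plan "0 0 0.001 0;0 0 0.001 0;0 0 0 0;0 0 0 0"

```text
clock: 9.6
tcp_pos: [0.5201, 0.1251, 0.1048]
orientation: [0.277, 3.129, 0.0]
contact_force: [-0.1, -0.6, -0.9]
grip_width: 0.0098
gripper_force: 41.4
```

arm_command --plan "0 0 0.001 0;0 0 0.001 0;0 0 0 0;0 0 0 0"

```text
clock: 10.1
tcp_pos: [0.5201, 0.125, 0.1028]
orientation: [-0.277, -3.129, 0.0]
contact_force: [-0.9, 0.5, -1.2]
grip_width: 0.0099
gripper_force: 41.4
```

arm_command --plan "0 0 0.001 0;0 0 0.001 0;0 0 0 0;0 0 0 0"

```text
clock: 10.6
tcp_pos: [0.5201, 0.1248, 0.1007]
orientation: [0.278, 3.129, -0.0]
contact_force: [0.4, -1.8, -1.5]
grip_width: 0.0093
gripper_force: 41.3
```

arm_command --plan "0 -0.0005 0 0;0 0 0 0;0 0 0 0"

```text
clock: 10.98
tcp_pos: [0.52, 0.1247, 0.1008]
orientation: [0.277, 3.129, 0.0]
contact_force: [-0.1, -0.7, -0.9]
grip_width: 0.0096
gripper_force: 41.4
```

arm_command --plan "0 0 0.001 0;0 0 0.001 0;0 0 0 0;0 0 0 0"

```text
clock: 11.48
tcp_pos: [0.52, 0.1244, 0.0987]
orientation: [-0.277, -3.129, 0.0]
contact_force: [1.7, -1.7, 0.5]
grip_width: 0.0096
gripper_force: 41.4
```

arm_command --plan "0 -0.0005 0 0;0 0 0 0;0 0 0 0"

```text
clock: 11.85
tcp_pos: [0.5199, 0.1243, 0.0988]
orientation: [-0.277, -3.129, -0.0]
contact_force: [-0.1, -0.9, -0.6]
grip_width: 0.0093
gripper_force: 41.4
```

arm_command --plan "0 -0.0005 0 0;0 0 0 0;0 0 0 0"

```text
clock: 12.22
tcp_pos: [0.5199, 0.1237, 0.0988]
orientation: [-0.277, -3.129, -0.0]
contact_force: [0.2, 0.4, -1.6]
grip_width: 0.0096
gripper_force: 41.4
```

arm_command --plan "0 -0.0005 0 0;0 0 0 0;0 0 0 0"

```text
clock: 12.6
tcp_pos: [0.5198, 0.1231, 0.0988]
orientation: [0.277, 3.129, 0.0]
contact_force: [-0.4, -0.2, -0.3]
grip_width: 0.009
gripper_force: 41.4
```

arm_command --plan "0 -0.0005 0 0;0 0 0 0;0 0 0 0"

```text
clock: 12.98
tcp_pos: [0.5197, 0.1228, 0.0988]
orientation: [0.277, 3.129, 0.0]
contact_force: [-0.7, 0.6, -1.7]
grip_width: 0.0097
gripper_force: 41.3
```

arm_command --plan "0 -0.0005 0 0;0 0 0 0;0 0 0 0"

```text
clock: 13.35
tcp_pos: [0.5197, 0.1227, 0.0988]
orientation: [0.277, 3.129, 0.001]
contact_force: [0.2, 4.8, -2.9]
grip_width: 0.0094
gripper_force: 41.0
```

arm_command --plan "0 -0.0005 0 0;0 0 0 0;0 0 0 0"

```text
clock: 13.72
tcp_pos: [0.5197, 0.1226, 0.0988]
orientation: [0.276, 3.129, 0.002]
contact_force: [1.1, 5.2, -4.3]
grip_width: 0.0095
gripper_force: 40.9
```

```bash
python3 - <<'E'
from h import *
p,d=eyes.grab_frame('side'); np.savez('side3.npz',p=p,d=d)
E
python3 face.py side3.npz 55 105 -85 -45; python3 go.py 518.8 126.5 108 79.9
```

```text
n 591 face y -61.43 yaw deg 0.12 tilt rad -0.0069 x edges [[-23.9, 24.2], [-24.5, 24.6], [-23.9, 23.1], [-24.3, 23.5]] z [ 55. 105.]
t 13.78 yaw 0.01 shift after yaw mm [ 1.57  3.73 -9.17] F [ 0.66  4.71 -3.44] w 9.4 tilt [0.0005 0.001 ]
```

Wall contact felt (Fy about 5 N). I'll ease off slightly and descend until the wedge is felt.

arm_command --plan "0 0.0006 0 0;0 0 0.0015 0;0 0 0.0015 0;0 0 0 0;0 0 0 0"

```text
clock: 14.4
tcp_pos: [0.5202, 0.1226, 0.096]
orientation: [0.277, 3.128, 0.001]
contact_force: [0.8, 5.3, 0.9]
grip_width: 0.0097
gripper_force: 41.5
```

arm_command --plan "0 0 0.0015 0;0 0 0.0015 0;0 0 0 0;0 0 0 0"

```text
clock: 14.9
tcp_pos: [0.5203, 0.1226, 0.093]
orientation: [0.277, 3.128, 0.001]
contact_force: [1.1, 5.7, 0.5]
grip_width: 0.0097
gripper_force: 41.5
```

arm_command --plan "0 0.0003 0.0012 0;0 0 0.0012 0;0 0 0 0;0 0 0 0"

```text
clock: 15.4
tcp_pos: [0.5204, 0.1226, 0.0911]
orientation: [0.277, 3.128, 0.001]
contact_force: [0.6, 4.5, 6.9]
grip_width: 0.0096
gripper_force: 42.5
```

arm_command --plan "0 0 0.001 0;0 0 0.001 0;0 0 0 0;0 0 0 0"

```text
clock: 15.9
tcp_pos: [0.5207, 0.1226, 0.0902]
orientation: [0.278, 3.128, 0.002]
contact_force: [-2.7, 3.0, 19.0]
grip_width: 0.0094
gripper_force: 44.5
```

arm_command --plan "0 0 -0.001 0;0 0 -0.0005 0;0 0 0 0"

```text
clock: 16.27
tcp_pos: [0.5206, 0.1226, 0.0903]
orientation: [0.277, 3.128, 0.001]
contact_force: [1.5, 4.5, 5.9]
grip_width: 0.0095
gripper_force: 42.3
```

arm_command --plan "0 0 0 0;0 0 0 0;0 0 0 0;0 0 0 0" --hand 0.3

```text
clock: 16.77
tcp_pos: [0.5194, 0.1221, 0.0896]
orientation: [-0.278, -3.129, 0.001]
contact_force: [-0.4, 0.9, -0.5]
grip_width: 0.03
gripper_force: 0.0
```

arm_command --plan "0 0 -0.01 0;0 0 -0.03 0;0 0 -0.03 0;0 0 0 0;0 0 0 0"

```text
clock: 17.4
tcp_pos: [0.5194, 0.1225, 0.1599]
orientation: [-0.277, -3.129, -0.0]
contact_force: [0.5, -0.2, -0.7]
grip_width: 0.0299
gripper_force: 0.0
```

```bash
python3 - <<'E'
from h import *
p,d=eyes.grab_frame('side'); np.savez('side4.npz',p=p,d=d)
p,d=eyes.grab_frame('top'); np.savez('top4.npz',p=p,d=d)
E
python3 face.py side4.npz 55 120 -85 -45; python3 go.py 518.8 126.5 108 79.9
```

```text
n 806 face y -61.06 yaw deg -0.12 tilt rad 0.016 x edges [[-23.1, 23.4], [-22.7, 23.0], [-23.4, 24.9], [-23.7, 25.2]] z [ 55.  115.4]
t 17.5 yaw -0.02 shift after yaw mm [ 0.93  4.08 51.15] F [-1.08  0.22 -0.24] w 30.0 tilt [-0.0015 -0.0006]
```

arm_command --plan "0 0 0 0;0 0 0 0;0 0 0.01 0;0 0 0.01 0;0 0 0.004 0;0 0 0 0;0 0 0 0" --hand 1 --grip_force 20

```text
clock: 18.38
tcp_pos: [0.5198, 0.1225, 0.136]
orientation: [0.277, 3.129, 0.0]
contact_force: [-0.5, -0.2, 0.3]
grip_width: -0.0
gripper_force: 0.0
```

arm_command --plan "0 0 0.001 0;0 0 0.001 0;0 0 0 0"

```text
clock: 18.75
tcp_pos: [0.5196, 0.1225, 0.1339]
orientation: [-0.277, -3.129, -0.0]
contact_force: [1.1, -0.1, -0.0]
grip_width: 0.0002
gripper_force: 0.0
```

arm_command --plan "0 0 0.001 0;0 0 0.001 0;0 0 0 0"

```text
clock: 19.12
tcp_pos: [0.5196, 0.1224, 0.1318]
orientation: [-0.277, -3.129, 0.0]
contact_force: [0.1, -0.5, -0.1]
grip_width: 0.0002
gripper_force: 0.0
```

arm_command --plan "0 0 0.001 0;0 0 0 0;0 0 0 0"

```text
clock: 19.5
tcp_pos: [0.5197, 0.1225, 0.1309]
orientation: [0.277, 3.129, 0.0]
contact_force: [0.7, 0.5, 0.8]
grip_width: -0.0003
gripper_force: 0.0
```

arm_command --plan "0 0 0.001 0;0 0 0 0;0 0 0 0"

```text
clock: 19.88
tcp_pos: [0.5197, 0.1225, 0.1299]
orientation: [-0.277, -3.129, -0.0]
contact_force: [-0.0, -0.3, 0.2]
grip_width: 0.0001
gripper_force: 0.0
```

arm_command --plan "0 0 0.001 0;0 0 0 0;0 0 0 0"

```text
clock: 20.25
tcp_pos: [0.5197, 0.1225, 0.1289]
orientation: [0.277, 3.129, 0.0]
contact_force: [-0.8, 0.3, -0.5]
grip_width: 0.0001
gripper_force: 0.0
```

arm_command --plan "0 0 0.0007 0;0 0 0 0;0 0 0 0"

```text
clock: 20.62
tcp_pos: [0.5197, 0.1225, 0.1282]
orientation: [-0.277, -3.129, -0.0]
contact_force: [0.2, -0.4, -0.5]
grip_width: -0.0001
gripper_force: 0.0
```

arm_command --plan "0 0 0.0007 0;0 0 0 0;0 0 0 0"

```text
clock: 21.0
tcp_pos: [0.5198, 0.1226, 0.1279]
orientation: [0.277, 3.129, 0.001]
contact_force: [-1.0, -0.6, 5.0]
grip_width: 0.0001
gripper_force: 2.7
```

arm_command --plan "0 0 0.0005 0;0 0 0 0;0 0 0 0"

```text
clock: 21.38
tcp_pos: [0.5201, 0.1227, 0.1278]
orientation: [0.277, 3.128, 0.001]
contact_force: [-2.6, 0.1, 10.3]
grip_width: -0.0003
gripper_force: 4.6
```

Reading 10 N; I'll hold briefly, then lift.

arm_command --plan "0 0 0 0;0 0 0 0;0 0 0 0;0 0 0 0"

```text
clock: 21.88
tcp_pos: [0.5201, 0.1227, 0.1278]
orientation: [0.277, 3.129, 0.001]
contact_force: [-2.6, -0.3, 9.7]
grip_width: 0.0
gripper_force: 4.6
```

arm_command --plan "0 0 -0.005 0;0 0 -0.03 0;0 0 -0.06 0;0 0 -0.02 0;0 0 0 0;0 0 0 0"

```text
clock: 22.62
tcp_pos: [0.5189, 0.1223, 0.2408]
orientation: [-0.277, -3.128, 0.001]
contact_force: [0.6, -0.2, -0.5]
grip_width: -0.0001
gripper_force: 0.0
```

```bash
python3 - <<'E'
from h import *
p,d=eyes.grab_frame('side'); np.savez('side5.npz',p=p,d=d)
E
python3 face.py side5.npz 55 120 -85 -45; python3 go.py 559.5 -238.8 240 80.2
```

```text
n 229 face y -60.57 yaw deg 0.18 tilt rad 0.0439 x edges [[-23.8, 14.7], [-23.1, 20.0], [-23.4, 20.4], [-22.5, 25.9]] z [ 55.2 115.3]
t 22.68 yaw -0.32 shift after yaw mm [-101.62 -348.87    0.5 ] F [-0.31 -0.4   0.19] w -0.2 tilt [-0.0024 -0.001 ]
```

```bash
sed 's/>75)/>40)/' face.py > face2.py; for s in 4 5; do python3 face2.py side$s.npz 55 112 -85 -45; done; python3 - <<'E'
from h import *
z=np.load('side5.npz'); p=z['p']; b=(260,360,100,250); cv2.imwrite('pics/s5.png',cv2.resize(p[b[2]:b[3],b[0]:b[1],::-1],None,fx=4,fy=4,interpolation=2))
E
```

```text
n 978 face y -61.17 yaw deg 0.07 tilt rad 0.0022 x edges [[-24.0, 25.8], [-22.7, 26.0], [-23.5, 26.1], [-22.3, 25.2]] z [ 55. 112.]
n 983 face y -61.14 yaw deg -0.05 tilt rad 0.006 x edges [[-23.9, 25.4], [-22.9, 25.9], [-23.5, 26.2], [-22.6, 26.5]] z [ 55.  111.9]
```

View pics/s5.png

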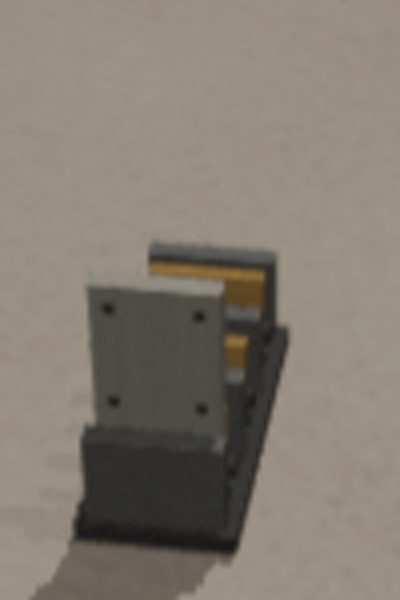

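The thin plate stands upright in the narrow slot (tilt 0.006 rad). Next, the thick plate.

arm_command --plan "-0.008 -0.028 0 -0.3;-0.0165 -0.0565 0 0;-0.0165 -0.0565 0 0;-0.0165 -0.0565 0 0;-0.0165 -0.0565 0 0;-0.0165 -0.0565 0 0;-0.011 -0.0385 0 0;0 0 0 0;0 0 0 0;0 0 0 0" --hand 0 --grip_force 40

```text
clock: 23.92
tcp_pos: [0.5601, -0.2368, 0.2413]
orientation: [-0.265, -3.129, -0.002]
contact_force: [0.0, 0.3, 0.1]
grip_width: 0.0425
gripper_force: 0.0
```

```bash
python3 go.py 559.5 -238.8 69 80.2
```

```text
t 23.93 yaw 0.11 shift after yaw mm [  0.24  -2.02 172.31] F [0.03 0.27 0.09] w 42.5 tilt [-0.0011  0.0011]
```

arm_command --plan "0 -0.0015 0.03 0;0 0 0.05 0;0 0 0.05 0;0 0 0.03 0;0 0 0.01 0;0 0 0 0;0 0 0 0"

```text
clock: 24.8
tcp_pos: [0.5608, -0.2404, 0.0735]
orientation: [0.268, 3.128, -0.001]
contact_force: [0.3, -0.5, 0.1]
grip_width: 0.0426
gripper_force: 0.0
```

arm_command --plan "0 0 0 0;0 0 0 0;0 0 0 0;0 0 0 0;0 0 0 0" --hand 1

```text
clock: 25.42
tcp_pos: [0.5603, -0.2403, 0.0729]
orientation: [0.269, 3.129, 0.0]
contact_force: [-0.9, 0.9, 5.4]
grip_width: 0.0152
gripper_force: 45.8
```

arm_command --plan "0 0 -0.01 0;0 0 -0.03 0;0 0 -0.05 0;0 0 -0.05 0;0 0 0 0;0 0 0 0"

```text
clock: 26.18
tcp_pos: [0.5591, -0.2398, 0.2115]
orientation: [-0.269, -3.129, -0.001]
contact_force: [-0.5, 0.9, -1.4]
grip_width: 0.0156
gripper_force: 44.9
```

```bash
python3 go.py 535 214 212 79.9
```

```text
t 26.18 yaw 0.28 shift after yaw mm [103.3  442.53  -0.5 ] F [-0.51  0.94 -1.35] w 15.6 tilt [-0.0009  0.0006]
```

arm_command --plan "0.006 0.026 0 0.3;0.0125 0.0545 0 0;0.0125 0.0545 0 0;0.0125 0.0545 0 0;0.0125 0.0545 0 0;0.0125 0.0545 0 0;0.0125 0.0545 0 0;0.0125 0.0545 0 0;0.008 0.036 0 0;0 0 0 0;0 0 0 0;0 0 0 0"

```text
clock: 27.68
tcp_pos: [0.5376, 0.2122, 0.2114]
orientation: [-0.281, -3.128, 0.002]
contact_force: [-0.8, -0.5, -1.5]
grip_width: 0.0151
gripper_force: 44.7
```

```bash
python3 go.py 536.2 215.2 120 79.9; python3 - <<'E'
from h import *
p,d=eyes.grab_frame('side'); np.savez('side6.npz',p=p,d=d)
E
python3 face2.py side6.npz 155 205 10 50; python3 go.py 536.2 215.2 120 79.9
```

```text
t 27.68 yaw -0.17 shift after yaw mm [ 1.87  2.67 91.38] F [-0.81 -0.54 -1.46] w 15.1 tilt [-0.001  -0.0012]
n 824 face y 26.85 yaw deg -0.06 tilt rad -0.0105 x edges [[-21.1, 26.9], [-21.9, 26.9], [-21.3, 26.9], [-22.2, 27.3]] z [155.  204.9]
t 27.73 yaw -0.17 shift after yaw mm [ 1.97  2.46 91.64] F [ 0.07 -0.1  -0.76] w 15.4 tilt [-0.0006 -0.0008]
```

arm_command --plan "0.0022 0.0018 0.02 0;0 0 0.05 0;0 0 0.022 0;0 0 0 0;0 0 0 0;0 0 0 0"

```text
clock: 28.48
tcp_pos: [0.5368, 0.2166, 0.1214]
orientation: [0.278, 3.127, 0.002]
contact_force: [-0.2, -0.2, -1.5]
grip_width: 0.0154
gripper_force: 44.7
```

```bash
python3 - <<'E'
from h import *
p,d=eyes.grab_frame('side'); np.savez('side6.npz',p=p,d=d)
E
python3 face2.py side6.npz 62 105 10 50; python3 go.py 536.2 215.2 116 79.9
```

```text
n 568 face y 31.12 yaw deg 0.4 tilt rad -0.0003 x edges [[-23.1, 25.7], [-22.7, 25.7], [-23.7, 25.9], [-23.4, 24.3]] z [ 62.2 104.9]
t 28.52 yaw -0.04 shift after yaw mm [ 0.14 -1.45  5.29] F [ 0.17  0.92 -1.  ] w 15.3 tilt [0.002  0.0012]
```

arm_command --plan "0 -0.0014 0.002 0;0 0 0.002 0;0 0 0 0;0 0 0 0;0 0 0 0"

```text
clock: 29.15
tcp_pos: [0.5356, 0.215, 0.116]
orientation: [0.277, 3.129, 0.0]
contact_force: [-0.2, 0.2, -1.0]
grip_width: 0.0157
gripper_force: 44.7
```

```bash
python3 go.py 536.2 215.2 116 79.9
```

```text
t 29.15 yaw -0.03 shift after yaw mm [-0.6   0.28  0.  ] F [-0.24  0.24 -0.98] w 15.7 tilt [0. 0.]
```

arm_command --plan "0 0 0.002 0;0 0 0.002 0;0 0 0.0015 0;0 0 0 0;0 0 0 0"

```text
clock: 29.78
tcp_pos: [0.5356, 0.215, 0.1105]
orientation: [0.277, 3.129, 0.0]
contact_force: [1.1, 0.1, -1.7]
grip_width: 0.0156
gripper_force: 44.7
```

arm_command --plan "0 0 0.001 0;0 0 0.001 0;0 0 0 0;0 0 0 0"

```text
clock: 30.28
tcp_pos: [0.5355, 0.215, 0.1085]
orientation: [-0.277, -3.129, -0.0]
contact_force: [0.4, 0.3, -0.8]
grip_width: 0.0159
gripper_force: 44.7
```

arm_command --plan "0 0 0.001 0;0 0 0.001 0;0 0 0 0;0 0 0 0"

```text
clock: 30.78
tcp_pos: [0.5355, 0.215, 0.1065]
orientation: [-0.277, -3.129, -0.0]
contact_force: [-0.5, -0.2, -1.3]
grip_width: 0.0156
gripper_force: 44.7
```

arm_command --plan "0 0 0.001 0;0 0 0.001 0;0 0 0 0;0 0 0 0"

```text
clock: 31.28
tcp_pos: [0.5355, 0.215, 0.1045]
orientation: [-0.277, -3.129, 0.0]
contact_force: [0.1, -0.7, -1.5]
grip_width: 0.0159
gripper_force: 44.7
```

arm_command --plan "0 0 0.001 0;0 0 0.001 0;0 0 0 0;0 0 0 0"

```text
clock: 31.78
tcp_pos: [0.5355, 0.215, 0.1025]
orientation: [-0.277, -3.129, -0.0]
contact_force: [0.5, 0.3, -1.1]
grip_width: 0.0152
gripper_force: 44.7
```

arm_command --plan "0 -0.0005 0 0;0 0 0 0;0 0 0 0"

```text
clock: 32.15
tcp_pos: [0.5355, 0.2145, 0.1025]
orientation: [0.277, 3.129, 0.0]
contact_force: [0.2, -0.4, -1.4]
grip_width: 0.0157
gripper_force: 44.8
```

arm_command --plan "0 -0.0005 0 0;0 0 0 0;0 0 0 0"

```text
clock: 32.52
tcp_pos: [0.5354, 0.2144, 0.1026]
orientation: [0.277, 3.129, 0.001]
contact_force: [-0.1, 2.0, -2.6]
grip_width: 0.0153
gripper_force: 44.6
```

arm_command --plan "0 -0.0002 0.001 0;0 0 0.0015 0;0 0 0.0015 0;0 0 0 0;0 0 0 0"

```text
clock: 33.15
tcp_pos: [0.5356, 0.2143, 0.0985]
orientation: [0.277, 3.129, 0.001]
contact_force: [2.3, 4.9, -1.4]
grip_width: 0.0151
gripper_force: 44.6
```

arm_command --plan "0 0 0.001 0;0 0 0.0005 0;0 0 0 0;0 0 0 0"

```text
clock: 33.65
tcp_pos: [0.5356, 0.2143, 0.0972]
orientation: [0.277, 3.129, 0.001]
contact_force: [1.1, 5.4, 1.8]
grip_width: 0.0158
gripper_force: 45.1
```

arm_command --plan "0 0 0.001 0;0 0 0.0005 0;0 0 0 0;0 0 0 0"

```text
clock: 34.15
tcp_pos: [0.5355, 0.2143, 0.0957]
orientation: [0.277, 3.129, 0.001]
contact_force: [0.9, 4.3, 0.4]
grip_width: 0.0153
gripper_force: 45.1
```

arm_command --plan "0 0 0.001 0;0 0 0.0005 0;0 0 0 0;0 0 0 0"

```text
clock: 34.65
tcp_pos: [0.5355, 0.2143, 0.0942]
orientation: [0.277, 3.129, 0.001]
contact_force: [1.1, 4.6, 1.0]
grip_width: 0.0153
gripper_force: 45.2
```

arm_command --plan "0 0.0002 0.001 0;0 0 0.0005 0;0 0 0 0;0 0 0 0"

```text
clock: 35.15
tcp_pos: [0.5355, 0.2143, 0.0926]
orientation: [0.277, 3.129, 0.001]
contact_force: [0.7, 4.9, 0.9]
grip_width: 0.0152
gripper_force: 45.2
```

arm_command --plan "0 0 0.001 0;0 0 0 0;0 0 0 0"

```text
clock: 35.52
tcp_pos: [0.5355, 0.2143, 0.0915]
orientation: [0.277, 3.129, 0.001]
contact_force: [1.2, 6.0, 1.4]
grip_width: 0.0153
gripper_force: 45.2
```

arm_command --plan "0 0 0.001 0;0 0 0.0005 0;0 0 0 0"

```text
clock: 35.9
tcp_pos: [0.5355, 0.2144, 0.0901]
orientation: [0.277, 3.129, 0.001]
contact_force: [1.1, 5.7, 1.0]
grip_width: 0.0156
gripper_force: 45.3
```

arm_command --plan "0 0 0.001 0;0 0 0.0005 0;0 0 0 0"

```text
clock: 36.28
tcp_pos: [0.5355, 0.2144, 0.0885]
orientation: [0.277, 3.129, 0.001]
contact_force: [1.9, 5.1, 0.7]
grip_width: 0.0153
gripper_force: 45.3
```

arm_command --plan "0 0 0.001 0;0 0 0.0003 0;0 0 0 0"

```text
clock: 36.65
tcp_pos: [0.5355, 0.2144, 0.0873]
orientation: [0.277, 3.129, 0.001]
contact_force: [1.2, 5.6, -0.4]
grip_width: 0.0157
gripper_force: 45.3
```

arm_command --plan "0 0 0.001 0;0 0 0.0003 0;0 0 0 0"

```text
clock: 37.02
tcp_pos: [0.5355, 0.2144, 0.0862]
orientation: [0.277, 3.129, 0.001]
contact_force: [1.3, 4.3, 4.0]
grip_width: 0.0151
gripper_force: 45.7
```

arm_command --plan "0 0 0.001 0;0 0 0.0003 0;0 0 0 0"

```text
clock: 37.4
tcp_pos: [0.5357, 0.2144, 0.0856]
orientation: [0.277, 3.129, 0.001]
contact_force: [-1.1, 4.7, 9.8]
grip_width: 0.0154
gripper_force: 46.7
```

arm_command --plan "0 0 0.001 0;0 0 0.0003 0;0 0 0 0"

```text
clock: 37.78
tcp_pos: [0.5359, 0.2144, 0.0851]
orientation: [0.277, 3.129, 0.002]
contact_force: [-2.7, 4.0, 17.5]
grip_width: 0.0157
gripper_force: 47.8
```

The plate has wedged and is pressed a bit harder than intended. I'll back off and release.

arm_command --plan "0 0 -0.0015 0;0 0 0 0;0 0 0 0"

```text
clock: 38.15
tcp_pos: [0.5358, 0.2144, 0.0852]
orientation: [0.277, 3.129, 0.001]
contact_force: [0.9, 5.1, 4.0]
grip_width: 0.0154
gripper_force: 45.8
```

arm_command --plan "0 0 0 0;0 0 0 0;0 0 0 0;0 0 0 0" --hand 0.1

```text
clock: 38.65
tcp_pos: [0.5352, 0.2136, 0.0846]
orientation: [-0.278, -3.129, 0.001]
contact_force: [0.1, 0.4, 0.4]
grip_width: 0.0384
gripper_force: 0.0
```

arm_command --plan "0 0 -0.01 0;0 0 -0.03 0;0 0 -0.03 0;0 0 0 0;0 0 0 0"

```text
clock: 39.28
tcp_pos: [0.5351, 0.214, 0.1548]
orientation: [-0.277, -3.129, -0.0]
contact_force: [-0.1, 0.2, -0.2]
grip_width: 0.0384
gripper_force: 0.0
```

```bash
python3 - <<'E'
from h import *
p,d=eyes.grab_frame('side'); np.savez('side7.npz',p=p,d=d)
E
python3 face2.py side7.npz 55 110 10 50;python3 face2.py side7.npz 55 112 -85 -45; python3 go.py 535.4 214.4 108 79.9
```

```text
n 496 face y 29.22 yaw deg 0.39 tilt rad 0.0655 x edges [[-20.0, 24.5], [-24.1, 24.4], [-23.6, 22.8], [-24.0, 24.6]] z [ 55.3 107.1]
n 976 face y -61.2 yaw deg 0.37 tilt rad 0.0022 x edges [[-22.6, 25.7], [-23.0, 26.0], [-23.6, 26.2], [-22.5, 26.4]] z [ 55.1 112. ]
t 39.33 yaw -0.02 shift after yaw mm [-0.54  0.64 46.23] F [0.26 0.39 1.05] w 38.2 tilt [-0.0011 -0.0005]
```

```bash
python3 face2.py side7.npz 62 101 24 40; python3 face2.py side7.npz 75 102 20 40; python3 - <<'E'
from h import *
z=np.load('side7.npz'); p=z['p']; b=(260,360,90,240); cv2.imwrite('pics/s7.png',cv2.resize(p[b[2]:b[3],b[0]:b[1],::-1],None,fx=4,fy=4,interpolation=2))
E
```

```text
n 553 face y 28.89 yaw deg 0.09 tilt rad 0.0075 x edges [[-24.4, 24.5], [-24.2, 24.5], [-23.6, 24.6], [-22.7, 24.6]] z [ 62.1 101. ]
n 389 face y 28.94 yaw deg 0.12 tilt rad 0.0079 x edges [[-24.0, 24.5], [-23.6, 24.5], [-23.3, 24.6], [-22.8, 24.6]] z [ 75.4 102. ]
```

View pics/s7.png

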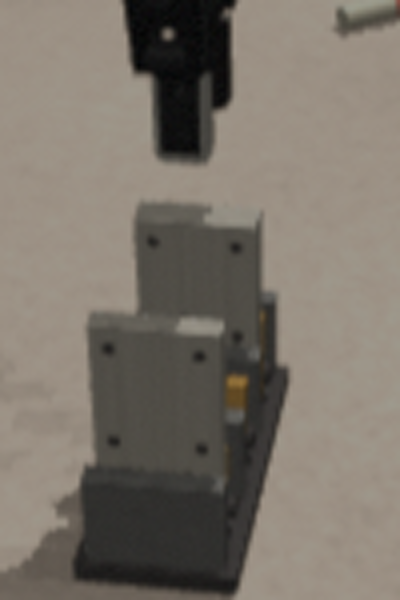

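Both plates stand upright in their slots (thick plate tilt 0.008 rad). Now the finger push on the thick plate.

arm_command --plan "0 0 0 0;0 0 0 0;0 0 0.01 0;0 0 0.012 0;0 0 0.008 0;0 0 0 0;0 0 0 0" --hand 1 --grip_force 20

```text
clock: 40.2
tcp_pos: [0.5355, 0.214, 0.1249]
orientation: [0.277, 3.129, 0.0]
contact_force: [1.0, -0.1, 0.2]
grip_width: -0.0001
gripper_force: 0.0
```

arm_command --plan "0 0 0.001 0;0 0 0.001 0;0 0 0 0;0 0 0 0"

```text
clock: 40.7
tcp_pos: [0.5354, 0.2141, 0.1229]
orientation: [0.277, 3.129, 0.0]
contact_force: [-0.1, 0.4, -0.4]
grip_width: 0.0002
gripper_force: 0.0
```

arm_command --plan "0 0 0.001 0;0 0 0 0;0 0 0 0"

```text
clock: 41.08
tcp_pos: [0.5354, 0.214, 0.1218]
orientation: [0.277, 3.129, 0.0]
contact_force: [-0.2, -0.0, 0.0]
grip_width: -0.0003
gripper_force: 0.0
```

arm_command --plan "0 0 0.001 0;0 0 0 0;0 0 0 0"

```text
clock: 41.45
tcp_pos: [0.5354, 0.214, 0.1208]
orientation: [-0.277, -3.129, 0.0]
contact_force: [-0.2, 0.3, -0.4]
grip_width: -0.0002
gripper_force: 0.0
```

arm_command --plan "0 0 0.0006 0;0 0 0 0;0 0 0 0"

```text
clock: 41.82
tcp_pos: [0.5355, 0.2141, 0.1205]
orientation: [0.277, 3.129, 0.001]
contact_force: [-1.3, 0.1, 4.7]
grip_width: 0.0003
gripper_force: 2.1
```

arm_command --plan "0 0 0.0006 0;0 0 0 0;0 0 0 0"

```text
clock: 42.2
tcp_pos: [0.5358, 0.2143, 0.1204]
orientation: [0.277, 3.128, 0.001]
contact_force: [-2.2, 0.1, 8.0]
grip_width: -0.0
gripper_force: 3.9
```

arm_command --plan "0 0 0.0003 0;0 0 0 0;0 0 0 0;0 0 0 0"

```text
clock: 42.7
tcp_pos: [0.536, 0.2144, 0.1204]
orientation: [0.277, 3.128, 0.002]
contact_force: [-2.1, -0.1, 10.6]
grip_width: -0.0001
gripper_force: 4.8
```

arm_command --plan "0 0 -0.005 0;0 0 -0.03 0;0 0 -0.06 0;0 0 -0.04 0;0 0 0 0;0 0 0 0;0 0 0 0;0 0 0 0"

```text
clock: 43.7
tcp_pos: [0.5348, 0.2137, 0.2531]
orientation: [-0.277, -3.128, 0.002]
contact_force: [-0.3, -0.0, 0.6]
grip_width: -0.0002
gripper_force: 0.0
```

```bash
python3 - <<'E'
from h import *
p,d=eyes.grab_frame('side'); np.savez('side8.npz',p=p,d=d)
E
python3 face2.py side8.npz 62 101 24 40;python3 face2.py side8.npz 55 110 -85 -45; python3 go.py 535.4 214.4 108 79.9
```

```text
n 557 face y 28.89 yaw deg 0.37 tilt rad -0.0038 x edges [[-23.2, 24.2], [-23.8, 25.8], [-23.5, 24.5], [-23.0, 25.0]] z [ 62.  100.9]
n 945 face y -61.25 yaw deg 0.09 tilt rad 0.0028 x edges [[-22.5, 25.7], [-21.5, 26.1], [-23.5, 26.2], [-22.7, 26.4]] z [ 55.1 109.9]
t 43.75 yaw -0.03 shift after yaw mm [ -0.31   0.63 145.34] F [-0.55  0.73 -0.58] w -0.3 tilt [-0.0014 -0.001 ]
```

Both plates are upright, centred and against their walls, and the robot is clear.

```bash
python3 -c "
from bench import ticket
print(ticket.hand_in())"
```

```text
the job is handed in; nothing more can be done
None
```

The job is handed in, with no verdict shown: both plates stand released, upright and centred against their slot walls after finger pushes of about 10 N, but lowering them in the gripper briefly pressed at 19 N (thin) and 17.5 N (thick), over your 15 N limit, and the thin plate also caught the cheek's top edge at 24 N before I backed it off.

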